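# Wind the galley vent open and set its lock

## Robot

A 6-joint arm with a two-finger parallel gripper is mounted at the origin on the work surface. World frame = base frame: x ahead of the robot, y to its left, z up, the work surface at z = 0. Lengths are in m, angles in rad, forces in N, time in s.
With the tool pointing down it reaches from about 0.325 to 0.775 m from the base axis. Payload 5.5 kg.
Tool frame: the origin (TCP) lies midway between the tips of the shut fingers; the grasp point (between the pads) lies 19 mm behind it (arm.tcp_to_grasp is the z of the grasp point in the tool frame, in m); z points along the fingers, y is the line along which they close (so a half turn about z gives the same grasp; the last joint's range is limited). The gripper opens to 88 mm and grips with 3 to 60 N. Pads are 20 mm wide; open, the fingers measure 115 mm over their backs; the gripper's body (75 mm by 178 mm) begins 61 mm behind the grasp point.
Start: joints at [1.097, 0.091, 1.231, -0, 1.82, -0.057], TCP at [0.243, 0.549, 0.223] pointing down, gripper open.
Joint ranges: [-2.87, 2.87], [-0.86, 2.18], [0.17, 2.46], [-1.51, 4.65], [0.06, 2.69], [-2.65, 2.65]. Speed limits (rad/s): [2.57, 2.57, 3.01, 3.14, 3.14, 3.14].

## Interface

Orientations are given as [roll, pitch, yaw] about the fixed x, y, z axes, in that order (R = Rz(yaw) Ry(pitch) Rx(roll)).
In Python, from station import arm gives the robot as it stands. The module is installed in compiled form; this text tells all that it offers.
- The arm moves only by the tool servo_tool, never from a script. Its argument "steps" is a list of rows, each a list of 3 entries, a list of its own where there are three numbers: the turn, a rotation vector about the world's x, y, z in degrees, then the shift along the world's x, y, z in cm, then the opening, from 0 (shut) to 1 (fully open). In form: [[[rx, ry, rz], [x, y, z], fingers], ...]. A call has 1 to 12 rows; each row is the pose to reach, as a shift and turn from the pose commanded when the call began; what a row does not reach only later rows make up. A row lasts 1/12 s, in which the tool goes at most 41.7 mm and 7.16 degrees, less where a joint would pass 70% of its speed; a pose out of reach is approached as far as the arm can. A call with a gripper value outside its range is refused whole. The fingers move at their own pace and stop on an object; "squeeze" is the grip in N (left out, the last holds). Time passes only in rows, so rows that repeat a pose let the fingers close. It gives the time, the measured TCP pose, the force, the opening and the grip force at its end, in the units of the state.
- arm.read_state(): the state, without advancing time (a new reading comes with each control period).
- arm.read_camera(name): name is "scene" or "top" or "wrist"; returns a dict with "image" (420x560x3 uint8, red, green, blue), "camera_matrix" (3x3 intrinsics, pixels), "origin" and "attitude" of the camera in the world; the wrist camera has in their place "mount" (4x4, takes a point from camera to tool coordinates, whose origin is the TCP and whose axes are the flange's). Camera axes: x right, y down, z forward; pixel columns grow to the right and rows downward; lengths in m; the calibration is good to about 2 mm. A picture is of the moment at which its call begins: read the wrist's pose just before it. There is no depth.
- arm.close_job(): hands the job in; it is judged then, once.
Trained networks look in the newest picture that a camera, given by its name, has taken for a name from the list of things; names that differ only in an ending like _2 or _b are one class to them, and where a whole thing is asked for, a point or a joint stands for the part that bears it (a point fixed in the world has none). Each returns a list of dicts, best first, with "score" (0 to 1); they miss things now and then, are a little off and sometimes report something else, mostly with a low value. They report only what shows in the picture. A call takes as long as a camera call.
- arm.spot_in(label, camera): "at" ([column, row] as shares, 0 to 1, of the picture: columns of its width, rows of its height, amid what is visible of it).
- arm.landmark_of(label, camera): "at" ([column, row] as shares, 0 to 1, of the picture: columns of its width, rows of its height: a listed point, or the origin of a listed thing).
The state is a dict: "time_s": time; "joint_positions": joint angles; "joint_velocities": joint speeds; "effort": joint torques, N m; "eef_pos": TCP position; "ee_rot": TCP orientation; "ft_force": force on the tool from outside, world axes, zero at the start; "moment": the same for the moment, N m; "width": finger opening in m; "finger_force": force on a finger pad.
Only numpy, scipy, OpenCV 4.12 (cv2) and the standard library are available. Lean on these libraries where they do the work, as an engineer would, in place of code of your own. Each camera call takes 0.05 s, during which the arm holds its last target. There are 200 camera calls.

## Task

Open the galley vent: wind the small handwheel on the sloping console clockwise by its knob, a full turn and a bit more, until it comes up against its stop and the hatch is fully raised. Then push the spring pedal of the lock box beside it all the way down and keep it down for a good second, then let it spring back up. Leave the wheel wound and the other things on the counter where they stand.

Things in the scene. Friction and masses are not known exactly. Their poses are not given: they have to be found in the camera images.
- winder: the vent console, fixed to the counter: a white wedge 310 long (x) x 260 wide (y); its face slopes up away from the robot at 35 degrees, from 23 mm high at x = -110 to 163 mm at x = +90; behind that a flat top with the hatch. Origin on the counter under the hub of the handwheel; z up, -x is the low front edge, facing the robot give or take its yaw
- rail_mid (a point): middle of the console's steel grab rail, a round bar 12 mm thick along the winder's y over the upper part of the face: winder x = +35 mm, 246 mm above the counter, on two posts at y = +-122 mm. An upright gripper on the knob would strike it; one held square to the face clears it
- plate: frame of the sloping face: origin at the middle of the handwheel on the face (winder x = 0, y = 0, 100 mm above the counter); z is the wheel's axis, square to the face and pointing out of it (35 degrees from vertical, leaning to the robot), x points up the slope, y along the face to the winder's +y
- wheel_knob (a point): point on the axis of the handwheel's black round knob, 45 mm out from the face. The knob is 24 mm across, spins freely, stands parallel to the wheel's axis 50 mm from it, and reaches from 22 to 60 mm out from the face. The steel rim is 124 mm over all, its top 20 mm out; hub top 24 mm. At wheel angle q the knob is at plate x = 50 cos q, y = -50 sin q (mm)
- wheel (a joint): angle of the handwheel, 0 to 7.5 rad, growing clockwise as seen from in front of the face (knob from the top of the slope towards plate -y); 0 is the shut stop, 7.5 the open stop, more than a turn away. It stays where it is left; turning it takes about 3 N at the knob
- hatch (a joint): angle of the louvred aluminium hatch (100 x 220 mm) on the console's flat top, hinged on its far edge; geared to the wheel, 0.11 rad for each rad of the wheel: 0 shut, 0.825 fully open
- lock: the lock box, fixed to the counter left or right of the console: white base 120 (x) x 85 (y), 10 mm high, with a block 42 mm high at its far end (+x) and the pedal before it. Origin on the counter under the middle of the base; z up
- pedal_pad (a point): middle of the pressing area, on the top of the steel pedal near its free end. The pedal, 85 x 58 x 6 mm, is hinged 28 mm above the counter at lock x = +30 mm and at rest rises towards lock -x at 19 degrees; this point is 65 mm from the hinge, about 52 mm above the counter at rest and 33 mm when fully down
- pedal (a joint): angle of the pedal, 0 at rest, 0.30 rad fully down at its stop; a spring brings it back up; at the pad it takes about 3 N to start and 8 N at the stop
- salt_pig: white ceramic salt pig with a hinged wooden lid, 110 across, 122 high, on the other side of the console from the lock box; origin under its middle
- cup: blue plastic measuring cup, 72 across, 62 high, with a flat handle to +y; origin under its middle
- whisk: flat stainless whisk, 260 long, 76 wide, 22 high, lying along its x; origin on the counter under the handle, 100 mm from its end
- pot_stand: bamboo slatted pot stand, 160 x 160 x 22; origin under its middle
- jar: glass jar, 72 across, 120 high; origin under its middle
- spoon: wooden spoon, 240 long, lying along its x

How it is judged:
On the way, in this order (a step that is already met when the one before it is completed fails the run):
1. the handwheel is wound clockwise to its open stop (value of joint wheel above 7.3 rad), for 0.2 s.
2. with the wheel wound, the lock pedal is held fully down (value of joint wheel above 7.3 rad and value of joint pedal above 0.265 rad), for 0.5 s.
At the end, for the whole second after the job is handed in: The handwheel stands within 0.2 rad of its open stop (above 7.3 rad), the hatch is raised above 0.78 rad, and after being held down (above 0.265 rad) for half a second the pedal is back up (below 0.04 rad) (value of joint wheel above 7.3 rad and value of joint hatch above 0.78 rad and value of joint pedal below 0.04 rad); the robot touches nothing.
It fails at once if another thing on the counter was pushed more than 30 mm (distance of any of salt_pig, cup, whisk, pot_stand, jar, spoon from where it was at the start of the episode above 0.03 m).
It also fails if it takes over 62 s, if anything falls off the work surface, if the arm or the gripper's body presses on something with over 40 N, if the wrist force passes 120 N, or if a joint passes its speed limit or range.

## Working session

There is one attempt and no reset: what is moved stays moved. The work goes in short steps, Python scripts to look and compute and a tool call to move; the robot and the scene stay as the last step left them, time stands still between calls to the robot, and variables do not carry over. Pictures are saved under pics/ and viewed, at most 10 in all, crops included, and the job is handed in when it is done.

Besides the shell and the picture viewer there is one more tool, called after "Call:" by a JSON object that holds its "op" and its "data", one argument or row to a line. servo_tool: Moves the arm, as the interface text tells. Its arguments: {"type":"object","properties":{"steps":{"type":"array"},"squeeze":{"type":"number"}},"required":["steps"]}

```bash
mkdir -p pics; cat > h.py <<'E'
import numpy as np, cv2
from scipy.spatial.transform import Rotation as R
from station import arm
def cam(n):
    s=arm.read_state(); c=arm.read_camera(n); K=np.array(c["camera_matrix"])
    if n=="wrist":
        T=np.eye(4); T[:3,:3]=R.from_euler('xyz',s["ee_rot"]).as_matrix() if np.size(s["ee_rot"])==3 else np.array(s["ee_rot"]); T[:3,3]=s["eef_pos"]
        T=T@np.array(c["mount"])
    else:
        T=np.eye(4); A=np.array(c["attitude"]); T[:3,:3]=A if A.shape==(3,3) else R.from_euler('xyz',A).as_matrix(); T[:3,3]=c["origin"]
    return c["image"],K,T
def ray(at,K,T):
    p=np.array([at[0]*560,at[1]*420,1]); d=T[:3,:3]@np.linalg.solve(K,p); return T[:3,3],d/np.linalg.norm(d)
def atz(at,K,T,z):
    o,d=ray(at,K,T); return o+d*(z-o[2])/d[2]
def proj(P,K,T):
    q=K@(T[:3,:3].T@(np.array(P)-T[:3,3])); return q[:2]/q[2]
E
python3 - <<'E'
from h import *
s=arm.read_state(); print(s)
Z=dict(winder=0,rail_mid=.246,plate=.1,wheel_knob=.17,lock=0,pedal_pad=.052,salt_pig=0,cup=0,jar=0,whisk=0,spoon=0,pot_stand=0)
for n in("scene","top"):
    im,K,T=cam(n); cv2.imwrite(f"pics/{n}0.png",im[:,:,::-1]); print(n,T[:3].round(3).tolist(),K.tolist())
    for l in Z:
        for r in arm.landmark_of(l,n)[:2]: print(l,round(r["score"],2),(np.array(r["at"])*[560,420]).round(1),atz(r["at"],K,T,Z[l]).round(3))
E
```

```text
{'time_s': 0.0, 'joint_positions': array([ 1.09729914e+00,  9.18306481e-02,  1.23187939e+00,  1.69264507e-05,
        1.81981248e+00, -5.67131993e-02]), 'joint_velocities': array([-1.83781870e-03,  5.00892130e-05,  1.37040885e-03,  7.62931688e-04,
        1.14048763e-03,  1.66130018e-03]), 'effort': array([-1.09296448e-03, -4.46461415e+01, -4.06438208e+01,  6.97320281e-02,
        2.96346552e-02, -1.29031814e-04]), 'eef_pos': array([0.24275808, 0.54836515, 0.22152745]), 'ee_rot': array([-3.13966682e+00, -1.25776182e-04,  2.72481270e+00]), 'ft_force': array([-0.35253911,  0.4993206 ,  0.50326584]), 'moment': array([-0.02616785,  0.03473194,  0.03850157]), 'finger_force': 0.0, 'width': 0.08753560372632889}
scene [[0.8, 0.416, -0.433, 1.083], [0.601, -0.558, 0.572, -0.674], [-0.004, -0.718, -0.696, 1.019]] [[474.938852677825, 0.0, 287.4968501950665], [0.0, 474.938852677825, 219.56598742238756], [0.0, 0.0, 1.0]]
winder 0.64 [282.  262.6] [0.541 0.015 0.   ]
winder 0.25 [227.8 328.5] [ 0.564 -0.237  0.   ]
rail_mid 0.91 [294.6 206.2] [0.588 0.008 0.246]
plate 0.74 [281.8 243.1] [0.553 0.0
[... 714 characters left out ...]
73886168228856], [0.0, 0.0, 1.0]]
winder 0.63 [287.4 225.6] [0.545 0.006 0.   ]
rail_mid 0.63 [286.7 202.9] [0.59  0.008 0.246]
plate 0.7 [290.2 222.7] [ 0.544 -0.004  0.1  ]
wheel_knob 0.7 [294.4 212.5] [ 0.57  -0.018  0.17 ]
wheel_knob 0.3 [403.7 192.3] [ 0.637 -0.385  0.17 ]
lock 0.66 [351.2 224.5] [ 0.548 -0.233  0.   ]
pedal_pad 0.54 [354.3 229.2] [ 0.525 -0.235  0.052]
salt_pig 0.7 [230.8 254.4] [0.438 0.217 0.   ]
cup 0.75 [306.8 270.7] [ 0.377 -0.065  0.   ]
jar 0.83 [168.8 264.4] [0.402 0.448 0.   ]
whisk 0.87 [173.  203.7] [0.63 0.44 0.  ]
spoon 0.71 [383.1 278.6] [ 0.347 -0.344  0.   ]
spoon 0.64 [174.1 202.8] [0.634 0.436 0.   ]
pot_stand 0.81 [405.2 195.7] [ 0.656 -0.439  0.   ]
```

View pics/scene0.png

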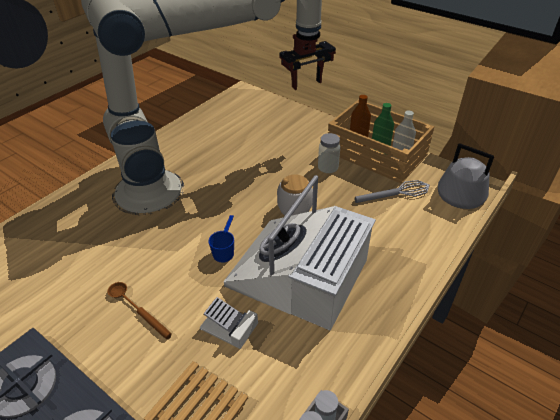

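View pics/top0.png

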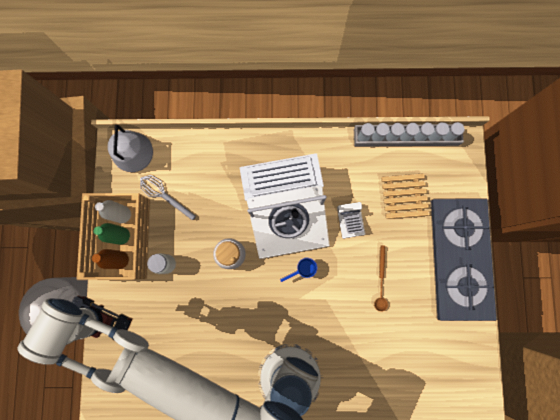

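```bash
python3 - <<'E'
import cv2
a=cv2.imread("pics/top0.png")[145:270,220:380]; b=cv2.imread("pics/scene0.png")[170:350,190:390]
cv2.imwrite("pics/topc.png",cv2.resize(a,None,fx=5,fy=4.8,interpolation=2)[:600]); cv2.imwrite("pics/scc.png",cv2.resize(b,None,fx=3.3,fy=3.3,interpolation=2))
E
```

```text
(no output)
```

View pics/topc.png

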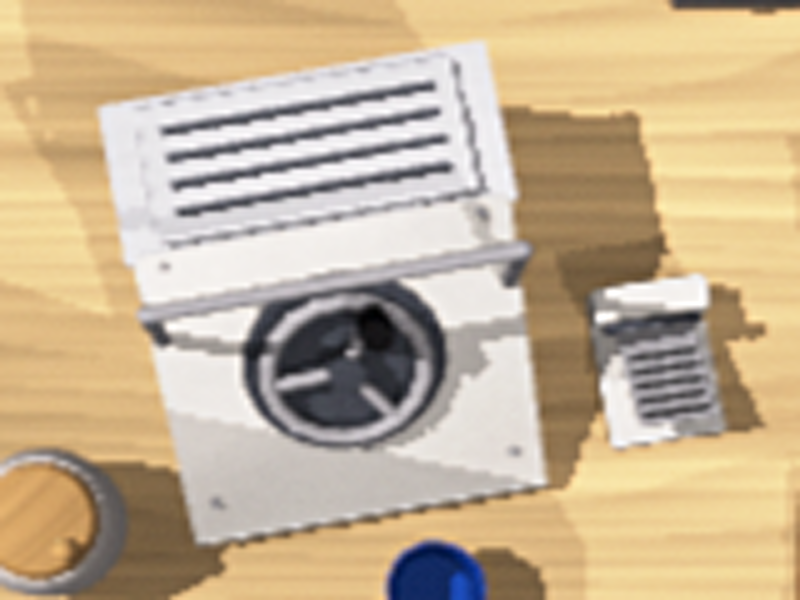

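View pics/scc.png

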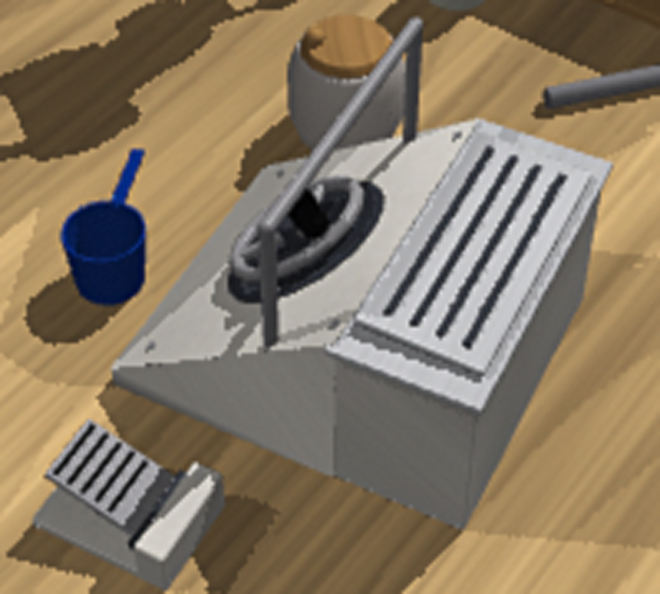

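The pictures show the console near the middle, wheel at about (290,222) in top, knob just under the rail at about (294,211), lock box to its right at (352,222), and the cup in front. I'll fit poses from the corners.

```bash
cat > fit.py <<'E'
from h import *
from scipy.optimize import least_squares
CT=cam("top")[1:]; CS=cam("scene")[1:]
def tp(u,v): return np.array([220+u/5,145+v/4.8])
def sp(u,v): return np.array([190+u/3.3,170+v/3.3])
W=[(CT,(-.11,.13,.023),tp(195,543)),(CT,(-.11,-.13,.023),tp(547,483)),(CT,(.035,.125,.246),tp(145,316)),(CT,(.035,-.125,.246),tp(527,248)),
(CT,(.20,.13,.163),tp(100,106)),(CT,(.2,-.13,.163),tp(488,42)),(CS,(.2,.13,.163),sp(610,160)),(CS,(.2,-.13,.163),sp(483,408)),(CS,(.09,-.13,.163),sp(330,346)),
(CS,(.2,-.13,0),sp(462,527)),(CS,(-.11,-.13,.023),sp(113,370))]
L=[(CT,(-.06,.0425,.01),tp(612,447)),(CT,(-.06,-.0425,.01),tp(722,432)),(CT,(.06,.0425,.042),tp(592,292)),(CT,(.06,-.0425,.042),tp(708,277)),
(CS,(-.06,-.0425,.01),sp(37,518)),(CS,(.06,-.0425,0),sp(165,588)),(CT,(-.0315,0,.052),(354.3,229.2)),(CS,(-.0315,0,.052),(218.1,311.7)),(CS,(.06,.0425,.042),sp(220,478))]
def pose(p): return R.from_euler('z',p[2]).as_matrix(),np.array([p[0],p[1],0])
def f(p,C):
    r,t=pose(p); return np.concatenate([proj(r@np.array(P)+t,*c)-q for c,P,q in C])
for n,C,p0 in(("winder",W,(.545,0,.15)),("lock",L,(.55,-.23,.1))):
    s=least_squares(f,p0,args=(C,),loss='soft_l1'); print(n,s.x.round(4),np.degrees(s.x[2]),f(s.x,C).reshape(-1,2).round(1).tolist())
    if n=="winder": w=s.x
    else: l=s.x
r,t=pose(w); P=r@R.from_euler('y',-35,degrees=True).as_matrix(); o=t+[0,0,.1]
print("plate",P.round(4).tolist(),o)
kn=lambda q,h:o+P@np.array([.05*np.cos(q),-.05*np.sin(q),h])
for q in np.arange(-.2,1.2,.1): print(round(q,1),proj(kn(q,.045),*CT).round(1),proj(kn(q,.045),*CS).round(1))
r2,t2=pose(l); print("pad",r2@[-.0315,0,.052]+t2)
print(np.array(arm.read_camera("wrist")["mount"]).round(3).tolist())
np.savez("fit.npz",P=P,o=o,l=l,w=w)
# tool target rots
s=arm.read_state(); R0=R.from_euler('xyz',s["ee_rot"])
for sg in(1,-1):
    z=-P[:,2]; y=sg*P[:,1]; Rt=R.from_matrix(np.c_[np.cross(y,z),y,z]); print(sg,(Rt*R0.inv()).as_rotvec(degrees=True).round(1))
E
python3 fit.py
```

```text
winder [0.5547 0.0007 0.1768] 10.127735495853688 [[0.3, -0.2], [-0.2, -0.4], [-0.8, -0.6], [0.3, -0.5], [1.1, 0.1], [-2.0, 0.0], [-1.1, 0.7], [-1.5, -2.1], [0.9, -0.5], [0.6, 2.1], [-0.8, -0.4]]
lock [ 0.5616 -0.2307  0.1348] 7.7262787013115934 [[-0.2, -0.1], [0.5, -0.2], [-0.2, -0.9], [-0.5, -0.9], [-2.5, -0.3], [-0.4, 1.6], [-0.2, -1.5], [-1.8, -2.8], [0.8, -1.1]]
plate [[0.8064, -0.1758, -0.5646], [0.144, 0.9844, -0.1009], [0.5736, 0.0, 0.8192]] [0.55470239 0.00071314 0.1       ]
-0.2 [285.3 213.6] [288.8 225.3]
-0.1 [286.7 213.2] [288.2 226.5]
0.0 [288.1 212.8] [287.3 227.7]
0.1 [289.6 212.6] [286.4 229. ]
0.2 [291.1 212.6] [285.3 230.3]
0.3 [292.5 212.6] [284.1 231.6]
0.4 [294.  212.8] [282.7 232.9]
0.5 [295.4 213.2] [281.3 234.1]
0.6 [296.7 213.6] [279.7 235.4]
0.7 [298.  214.2] [278.1 236.5]
0.8 [299.2 214.9] [276.5 237.7]
0.9 [300.3 215.7] [274.8 238.7]
1.0 [301.3 216.6] [273.1 239.7]
1.1 [302.2 217.6] [271.4 240.5]
pad [ 0.53041661 -0.23491092  0.052     ]
[[0.001, -0.953, -0.302, 0.083], [1.0, 0.001, 0.0, 0.0], [0.0, -0.302, 0.953, -0.162], [0.0, 0.0, 0.0, 1.0]]
1 [ -4.2 -35.2  32.9]
-1 [  45.9   -5.5 -140.2]
```

Call:
{"op": "servo_tool", "data": {
  "steps": [
    [[0,-3,3],[2,-2,3],1],
    [[0,-6,6],[4,-4,6],1],
    [[-1,-9,8],[6,-7,9],1],
    [[-1,-12,11],[8,-10,11],1],
    [[-2,-15,14],[10,-13,12],1],
    [[-2,-18,17],[11,-16,12],1],
    [[-2,-21,20],[12,-20,12],1],
    [[-3,-24,22],[13,-23,12],1],
    [[-3,-27,25],[14,-27,12],1],
    [[-4,-30,28],[15,-30,12],1],
    [[-4,-33,31],[16,-34,12],1],
    [[-4.2,-35.2,32.9],[17,-37,12],1]
  ]
}}

```text
time_s: 2.45
eef_pos: [0.4124, 0.1771, 0.3433]
ee_rot: [-3.14, 0.615, -2.961]
ft_force: [0.2, -0.7, 0.4]
width: 0.0877
finger_force: 0.0
```

Call:
{"op": "servo_tool", "data": {
  "steps": [
    [[0,0,0],[1.5,-3.5,0],1],
    [[0,0,0],[3,-7,-1],1],
    [[0,0,0],[5,-10.5,-2.5],1],
    [[0,0,0],[7,-14,-4.5],1],
    [[0,0,0],[8.5,-17.5,-7],1],
    [[0,0,0],[9.7,-20.8,-9.3],1],
    [[0,0,0],[9.7,-20.8,-9.3],1],
    [[0,0,0],[9.7,-20.8,-9.3],1]
  ]
}}

```text
time_s: 3.12
eef_pos: [0.5094, -0.0318, 0.2462]
ee_rot: [3.138, 0.605, -2.972]
ft_force: [-0.4, 0.4, -0.2]
width: 0.0878
finger_force: 0.0
```

```bash
cat > loc.py <<'E'
from h import *
F=np.load("fit.npz"); P,o=F["P"],F["o"]
s=arm.read_state(); im,K,T=cam("wrist"); 
Rt=R.from_euler('xyz',s["ee_rot"]).as_matrix()
tp=P.T@(s["eef_pos"]-o)
z=-P[:,2]; y=P[:,1]; Rg=np.c_[np.cross(y,z),y,z]
print("t",s["time_s"],"j",s["joint_positions"].round(2),"tcp plate mm",(tp*1e3).round(1),"F",s["ft_force"].round(1),"rot err deg",R.from_matrix(Rg@Rt.T).as_rotvec(degrees=True).round(2))
def inplane(at,h):
    a,d=ray(at,K,T); a=P.T@(a-o); d=P.T@d; return (a+d*(h-a[2])/d[2])*1e3
for l,h in(("wheel_knob",.045),("plate",0),("rail_mid",.0995)):
    for r in arm.landmark_of(l,"wrist")[:2]:
        p=inplane(r["at"],h); print(l,round(r["score"],2),(np.array(r["at"])*[560,420]).round(),p.round(1),"q",np.arctan2(-p[1],p[0]).round(2))
E
cat loc.py > /tmp/x.py; echo 'cv2.imwrite("pics/w1.png",im[:,:,::-1])' >> loc.py; python3 loc.py; cp /tmp/x.py loc.py
```

```text
t 3.1167 j [-0.32 -0.7   1.94  0.28  1.37 -2.04] tcp plate mm [ 42.6 -24.  148.6] F [-0.4  0.4 -0.2] rot err deg [-0.13 -0.37  0.3 ]
wheel_knob 0.83 [281. 216.] [ 44.8 -21.6  45. ] q 0.45
plate 0.86 [303. 163.] [2.1 1.3 0. ] q -0.56
rail_mid 0.67 [313. 317.] [114.5   3.9  99.5] q -0.03
```

View pics/w1.png

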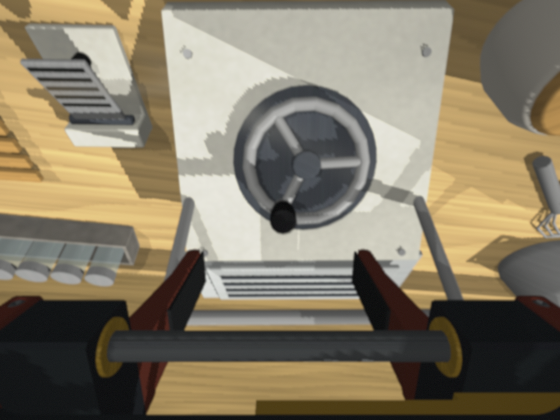

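The wrist picture shows the knob at (283,216) midway between the fingers and the hub at (305,163). Both agree with the fit, with q about 0.45. I'm going down on it.

Call:
{"op": "servo_tool", "data": {
  "steps": [
    [[0,0,0],[0.7,0.1,-1],1],
    [[0,0,0],[1.7,0.4,-2.4],1],
    [[0,0,0],[2.8,0.6,-3.9],1],
    [[0,0,0],[4,0.8,-5.6],1],
    [[0,0,0],[5.1,1.1,-7.1],0.8],
    [[0,0,0],[6.1,1.3,-8.5],0.6],
    [[0,0,0],[6.8,1.4,-9.5],0.5],
    [[0,0,0],[6.8,1.4,-9.5],0.4],
    [[0,0,0],[6.8,1.4,-9.5],0],
    [[0,0,0],[6.8,1.4,-9.5],0],
    [[0,0,0],[6.8,1.4,-9.5],0],
    [[0,0,0],[6.8,1.4,-9.5],0]
  ],
  "squeeze": 20
}}

```text
time_s: 4.32
eef_pos: [0.5782, -0.0153, 0.1565]
ee_rot: [-3.142, 0.612, -2.965]
ft_force: [-0.2, 0.2, 0.4]
width: 0.038
finger_force: 0.0
```

```bash
cat > arc.py <<'E'
# arc.py q0 dq n [xoff yoff]: rows from present commanded q0
import sys; from h import *
F=np.load("fit.npz"); P,o=F["P"],F["o"]; s=arm.read_state()
tp=P.T@(s["eef_pos"]-o)*1e3
print("t",s["time_s"],"j",s["joint_positions"].round(2),"tcp",tp.round(1),"q",np.arctan2(-tp[1],tp[0]).round(3),"r",np.hypot(*tp[:2]).round(1),"Fplate",(P.T@s["ft_force"]).round(1),"w",round(s["width"],4),s["finger_force"])
q0,dq,n=float(sys.argv[1]),float(sys.argv[2]),int(sys.argv[3])
k=lambda q:np.array([50*np.cos(q),-50*np.sin(q),0])
e=np.array([float(a) for a in sys.argv[4:7]] or [0,0,0])
print(",".join("[[0,0,0],[%.1f,%.1f,%.1f],0]"%tuple(P@(k(q0+dq*i)-k(q0)+e*i/n)/10) for i in range(1,n+1)))
E
python3 arc.py .45 .1 12
```

```text
t 4.3167 j [-0.22 -0.51  1.98  0.25  1.11 -2.01] tcp [ 49.  -19.8  34.6] q 0.385 r 52.9 Fplate [0.1 0.3 0.4] w 0.038 0.0
[[0,0,0],[-0.1,-0.5,-0.1],0],[[0,0,0],[-0.3,-0.9,-0.3],0],[[0,0,0],[-0.5,-1.3,-0.5],0],[[0,0,0],[-0.7,-1.7,-0.7],0],[[0,0,0],[-1.0,-2.1,-0.9],0],[[0,0,0],[-1.2,-2.4,-1.2],0],[[0,0,0],[-1.6,-2.7,-1.4],0],[[0,0,0],[-1.9,-3.0,-1.7],0],[[0,0,0],[-2.3,-3.2,-2.0],0],[[0,0,0],[-2.7,-3.3,-2.2],0],[[0,0,0],[-3.1,-3.4,-2.5],0],[[0,0,0],[-3.5,-3.5,-2.8],0]
```

Call:
{"op": "servo_tool", "data": {
  "steps": [
    [[0,0,0],[-0.1,-0.2,-0.3],0],
    [[0,0,0],[-0.1,-0.2,-0.3],0],
    [[0,0,0],[-0.1,-0.2,-0.3],0],
    [[0,0,0],[-0.1,-0.2,-0.3],0],
    [[0,0,0],[-0.1,-0.2,-0.3],0],
    [[0,0,0],[-0.1,-0.2,-0.3],0]
  ]
}}

```text
time_s: 4.82
eef_pos: [0.5766, -0.0174, 0.1516]
ee_rot: [3.14, 0.609, -2.966]
ft_force: [-6.6, 1.1, 2.1]
width: 0.0241
finger_force: 20.0
```

```bash
python3 arc.py .42 .1 12; python3 - <<'E'
from h import *
im=cam("scene")[0][170:350,190:390]; cv2.imwrite("pics/g.png",cv2.resize(im[:,:,::-1],None,fx=3,fy=3))
E
```

```text
t 4.8167 j [-0.23 -0.51  1.99  0.25  1.11 -2.02] tcp [ 44.7 -21.7  31.7] q 0.452 r 49.7 Fplate [-3.9  2.2  5.3] w 0.0241 20.00064511667233
[[0,0,0],[-0.1,-0.5,-0.1],0],[[0,0,0],[-0.2,-0.9,-0.3],0],[[0,0,0],[-0.4,-1.4,-0.5],0],[[0,0,0],[-0.6,-1.8,-0.7],0],[[0,0,0],[-0.9,-2.1,-0.9],0],[[0,0,0],[-1.2,-2.5,-1.1],0],[[0,0,0],[-1.5,-2.8,-1.4],0],[[0,0,0],[-1.8,-3.0,-1.6],0],[[0,0,0],[-2.2,-3.2,-1.9],0],[[0,0,0],[-2.6,-3.4,-2.2],0],[[0,0,0],[-3.0,-3.5,-2.5],0],[[0,0,0],[-3.4,-3.6,-2.8],0]
```

View pics/g.png

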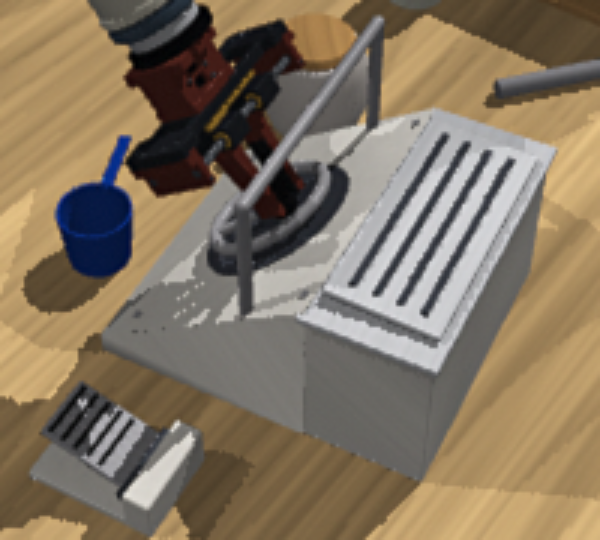

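The knob is gripped: width is 24 mm, and the picture shows the gripper clear of the rail and the cup. I'm winding now.

Call:
{"op": "servo_tool", "data": {
  "steps": [
    [[0,0,0],[-0.1,-0.5,-0.1],0],
    [[0,0,0],[-0.3,-0.9,-0.3],0],
    [[0,0,0],[-0.5,-1.3,-0.5],0],
    [[0,0,0],[-0.7,-1.7,-0.7],0],
    [[0,0,0],[-1.0,-2.1,-0.9],0],
    [[0,0,0],[-1.2,-2.4,-1.2],0],
    [[0,0,0],[-1.6,-2.7,-1.4],0],
    [[0,0,0],[-1.9,-3.0,-1.7],0],
    [[0,0,0],[-2.3,-3.2,-2.0],0],
    [[0,0,0],[-2.7,-3.3,-2.2],0],
    [[0,0,0],[-3.1,-3.4,-2.5],0],
    [[0,0,0],[-3.5,-3.5,-2.8],0]
  ]
}}

```text
time_s: 5.87
eef_pos: [0.542, -0.0502, 0.1238]
ee_rot: [3.135, 0.612, -2.967]
ft_force: [0.4, 12.4, 2.4]
width: 0.0241
finger_force: 20.0
```

```bash
python3 arc.py 1.65 .1 12
```

```text
t 5.8667 j [-0.34 -0.6   2.1   0.33  1.12 -2.15] tcp [ -3.9 -47.9  31.8] q 1.652 r 48.0 Fplate [ 3.5 12.1  0.5] w 0.0241 20.000321825773426
[[0,0,0],[-0.4,-0.0,-0.3],0],[[0,0,0],[-0.8,0.0,-0.6],0],[[0,0,0],[-1.2,0.1,-0.8],0],[[0,0,0],[-1.6,0.3,-1.1],0],[[0,0,0],[-2.0,0.5,-1.3],0],[[0,0,0],[-2.4,0.7,-1.6],0],[[0,0,0],[-2.8,1.0,-1.8],0],[[0,0,0],[-3.1,1.3,-2.0],0],[[0,0,0],[-3.4,1.6,-2.2],0],[[0,0,0],[-3.7,2.0,-2.3],0],[[0,0,0],[-3.9,2.4,-2.4],0],[[0,0,0],[-4.2,2.9,-2.5],0]
```

```bash
sed -i 's/^e=.*/c=np.array([1,2,0]); d=tp-c; d[2]=0; q0=np.arctan2(-d[1],d[0]); print("q",q0,"r",np.hypot(*d[:2])); e=k(q0)-d/; s/-k(q0)+e\*i\/n/-k(q0)+e*min(1,i\/3)/' arc.py; python3 arc.py 0 .1 12
```

```text
t 5.8667 j [-0.34 -0.6   2.1   0.33  1.12 -2.15] tcp [ -3.9 -47.9  31.8] q 1.652 r 48.0 Fplate [ 3.5 12.1  0.5] w 0.0241 20.000321825773426
q 1.6689533119122353 r 50.09341481887731
[[0,0,0],[-0.4,0.0,-0.3],0],[[0,0,0],[-0.8,0.1,-0.6],0],[[0,0,0],[-1.2,0.2,-0.8],0],[[0,0,0],[-1.6,0.3,-1.1],0],[[0,0,0],[-2.0,0.5,-1.3],0],[[0,0,0],[-2.4,0.7,-1.6],0],[[0,0,0],[-2.8,1.0,-1.8],0],[[0,0,0],[-3.1,1.3,-2.0],0],[[0,0,0],[-3.4,1.7,-2.1],0],[[0,0,0],[-3.7,2.1,-2.3],0],[[0,0,0],[-3.9,2.5,-2.4],0],[[0,0,0],[-4.1,3.0,-2.5],0]
```

Call:
{"op": "servo_tool", "data": {
  "steps": [
    [[0,0,0],[-0.4,0.1,-0.3],0],
    [[0,0,0],[-0.8,0.2,-0.6],0],
    [[0,0,0],[-1.2,0.3,-0.8],0],
    [[0,0,0],[-1.6,0.4,-1.1],0],
    [[0,0,0],[-2.0,0.6,-1.3],0],
    [[0,0,0],[-2.4,0.8,-1.6],0],
    [[0,0,0],[-2.8,1.1,-1.8],0],
    [[0,0,0],[-3.1,1.4,-2.0],0],
    [[0,0,0],[-3.4,1.8,-2.1],0],
    [[0,0,0],[-3.7,2.2,-2.3],0],
    [[0,0,0],[-3.9,2.6,-2.4],0],
    [[0,0,0],[-4.1,3.1,-2.5],0]
  ]
}}

```text
time_s: 6.87
eef_pos: [0.5013, -0.0223, 0.0992]
ee_rot: [-3.14, 0.611, -2.966]
ft_force: [0.5, -3.3, 2.3]
width: 0.0239
finger_force: 20.0
```

```bash
python3 arc.py 0 .1 12
```

```text
t 6.8667 j [-0.3  -0.77  2.24  0.29  1.13 -2.09] tcp [-46.8 -13.3  31.8] q 2.865 r 48.7 Fplate [ 1.3 -3.3  1.9] w 0.0239 19.999922846909612
q 2.832450962560617 r 50.2300112465174
[[0,0,0],[-0.2,0.5,-0.1],0],[[0,0,0],[-0.3,0.9,-0.1],0],[[0,0,0],[-0.4,1.4,-0.1],0],[[0,0,0],[-0.5,1.9,-0.1],0],[[0,0,0],[-0.5,2.4,-0.1],0],[[0,0,0],[-0.5,2.9,-0.0],0],[[0,0,0],[-0.5,3.4,0.1],0],[[0,0,0],[-0.4,3.9,0.2],0],[[0,0,0],[-0.2,4.3,0.4],0],[[0,0,0],[-0.1,4.8,0.5],0],[[0,0,0],[0.1,5.2,0.7],0],[[0,0,0],[0.4,5.6,0.9],0]
```

Call:
{"op": "servo_tool", "data": {
  "steps": [
    [[0,0,0],[-0.2,0.5,-0.1],0],
    [[0,0,0],[-0.3,0.9,-0.1],0],
    [[0,0,0],[-0.4,1.4,-0.1],0],
    [[0,0,0],[-0.5,1.9,-0.1],0],
    [[0,0,0],[-0.5,2.4,-0.1],0],
    [[0,0,0],[-0.5,2.9,0],0],
    [[0,0,0],[-0.5,3.4,0.1],0],
    [[0,0,0],[-0.4,3.9,0.2],0],
    [[0,0,0],[-0.2,4.3,0.4],0],
    [[0,0,0],[-0.1,4.8,0.5],0],
    [[0,0,0],[0.1,5.2,0.7],0],
    [[0,0,0],[0.4,5.6,0.9],0]
  ]
}}

```text
time_s: 7.87
eef_pos: [0.5054, 0.0345, 0.1088]
ee_rot: [-3.141, 0.611, -2.965]
ft_force: [-5.9, -5.8, 8.9]
width: 0.0244
finger_force: 20.0
```

```bash
python3 arc.py 0 .1 12
```

```text
t 7.8667 j [-0.11 -0.77  2.22  0.18  1.11 -1.89] tcp [-29.8  42.   31.6] q -2.189 r 51.5 Fplate [-0.5 -4.7 11.3] w 0.0244 20.000936552614803
q -2.2276674795255986 r 50.47327277034607
[[0,0,0],[0.3,0.3,0.2],0],[[0,0,0],[0.6,0.6,0.5],0],[[0,0,0],[1.0,0.9,0.8],0],[[0,0,0],[1.3,1.1,1.0],0],[[0,0,0],[1.7,1.3,1.3],0],[[0,0,0],[2.1,1.4,1.6],0],[[0,0,0],[2.5,1.5,1.9],0],[[0,0,0],[2.9,1.5,2.2],0],[[0,0,0],[3.3,1.5,2.5],0],[[0,0,0],[3.7,1.4,2.7],0],[[0,0,0],[4.1,1.3,3.0],0],[[0,0,0],[4.5,1.1,3.2],0]
```

Call:
{"op": "servo_tool", "data": {
  "steps": [
    [[0,0,0],[0.3,0.3,0.3],0],
    [[0,0,0],[0.6,0.6,0.6],0],
    [[0,0,0],[0.9,0.9,0.9],0],
    [[0,0,0],[1.2,1.1,1.1],0],
    [[0,0,0],[1.6,1.3,1.4],0],
    [[0,0,0],[2.0,1.4,1.7],0],
    [[0,0,0],[2.4,1.5,2.0],0],
    [[0,0,0],[2.8,1.5,2.3],0],
    [[0,0,0],[3.2,1.5,2.6],0],
    [[0,0,0],[3.6,1.4,2.8],0],
    [[0,0,0],[4.0,1.3,3.1],0],
    [[0,0,0],[4.4,1.1,3.3],0]
  ]
}}

```text
time_s: 8.87
eef_pos: [0.5481, 0.0467, 0.1397]
ee_rot: [3.138, 0.606, -2.966]
ft_force: [-8.8, -1.2, 6.6]
width: 0.0241
finger_force: 20.0
```

```bash
python3 arc.py 0 .1 12
```

```text
t 8.8667 j [-0.07 -0.62  2.08  0.16  1.09 -1.84] tcp [24.1 46.5 31.6] q -1.093 r 52.3 Fplate [-3.5  0.4 10.5] w 0.0241 20.001158548016065
q -1.0920891247245492 r 50.08850217038389
[[0,0,0],[0.4,-0.2,0.2],0],[[0,0,0],[0.8,-0.4,0.5],0],[[0,0,0],[1.1,-0.7,0.7],0],[[0,0,0],[1.5,-1.0,0.9],0],[[0,0,0],[1.8,-1.4,1.1],0],[[0,0,0],[2.1,-1.7,1.2],0],[[0,0,0],[2.3,-2.2,1.3],0],[[0,0,0],[2.5,-2.6,1.4],0],[[0,0,0],[2.7,-3.1,1.5],0],[[0,0,0],[2.9,-3.5,1.5],0],[[0,0,0],[3.0,-4.0,1.5],0],[[0,0,0],[3.0,-4.5,1.5],0]
```

Call:
{"op": "servo_tool", "data": {
  "steps": [
    [[0,0,0],[0.4,-0.2,0.3],0],
    [[0,0,0],[0.8,-0.4,0.6],0],
    [[0,0,0],[1.1,-0.7,0.8],0],
    [[0,0,0],[1.4,-1.0,1.0],0],
    [[0,0,0],[1.7,-1.4,1.2],0],
    [[0,0,0],[2.0,-1.7,1.3],0],
    [[0,0,0],[2.2,-2.2,1.4],0],
    [[0,0,0],[2.4,-2.6,1.5],0],
    [[0,0,0],[2.6,-3.1,1.6],0],
    [[0,0,0],[2.8,-3.5,1.6],0],
    [[0,0,0],[2.9,-4.0,1.6],0],
    [[0,0,0],[2.9,-4.5,1.6],0]
  ]
}}

```text
time_s: 9.87
eef_pos: [0.5778, 0.0007, 0.155]
ee_rot: [3.139, 0.608, -2.966]
ft_force: [10.9, 5.2, -11.8]
width: 0.0243
finger_force: 20.0
```

```bash
python3 arc.py 0 .1 12
```

```text
t 9.8667 j [-0.18 -0.52  1.99  0.23  1.11 -1.97] tcp [50.2 -4.1 32. ] q 0.082 r 50.3 Fplate [  2.8   3.2 -16.3] w 0.0243 19.998334811534733
q 0.12345614623304452 r 49.52990302101425
[[0,0,0],[0.0,-0.5,-0.0],0],[[0,0,0],[0.0,-1.0,-0.1],0],[[0,0,0],[-0.0,-1.5,-0.2],0],[[0,0,0],[-0.1,-1.9,-0.3],0],[[0,0,0],[-0.3,-2.4,-0.5],0],[[0,0,0],[-0.5,-2.8,-0.7],0],[[0,0,0],[-0.7,-3.2,-0.9],0],[[0,0,0],[-0.9,-3.6,-1.1],0],[[0,0,0],[-1.2,-3.9,-1.3],0],[[0,0,0],[-1.5,-4.2,-1.6],0],[[0,0,0],[-1.9,-4.5,-1.8],0],[[0,0,0],[-2.2,-4.7,-2.1],0]
```

Call:
{"op": "servo_tool", "data": {
  "steps": [
    [[0,0,0],[0.0,-0.5,-0.1],0],
    [[0,0,0],[0.1,-1.0,-0.2],0],
    [[0,0,0],[0.1,-1.5,-0.3],0],
    [[0,0,0],[0,-1.9,-0.4],0],
    [[0,0,0],[-0.2,-2.4,-0.6],0],
    [[0,0,0],[-0.4,-2.8,-0.8],0],
    [[0,0,0],[-0.6,-3.2,-1.0],0],
    [[0,0,0],[-0.8,-3.6,-1.2],0],
    [[0,0,0],[-1.1,-3.9,-1.4],0],
    [[0,0,0],[-1.4,-4.2,-1.7],0],
    [[0,0,0],[-1.8,-4.5,-1.9],0],
    [[0,0,0],[-2.0,-4.6,-2.1],0]
  ]
}}

```text
time_s: 10.87
eef_pos: [0.5587, -0.0442, 0.1364]
ee_rot: [3.137, 0.614, -2.967]
ft_force: [16.6, 12.0, -5.3]
width: 0.0243
finger_force: 20.0
```

```bash
python3 arc.py 0 .06 4
```

```text
t 10.8667 j [-0.31 -0.55  2.05  0.31  1.12 -2.12] tcp [ 17.6 -44.9  32.1] q 1.196 r 48.3 Fplate [ 12.    8.9 -14.9] w 0.0243 19.998422702010323
q 1.2298896502155485 r 49.78420927410791
[[0,0,0],[-0.2,-0.1,-0.2],0],[[0,0,0],[-0.4,-0.3,-0.3],0],[[0,0,0],[-0.7,-0.4,-0.5],0],[[0,0,0],[-0.9,-0.4,-0.7],0]
```

Call:
{"op": "servo_tool", "data": {
  "steps": [
    [[0,0,0],[-0.1,0,0],0],
    [[0,0,0],[-0.1,0,0],0],
    [[0,0,0],[-0.1,0,0],0],
    [[0,0,0],[-0.1,0,0],0.6],
    [[0,0,0],[-0.1,0,0],0.6],
    [[0,0,0],[-0.1,0,0],0.6],
    [[0,0,0],[-0.1,0,0],0.6],
    [[0,0,0],[-0.1,0,0],0.6]
  ]
}}

```text
time_s: 11.53
eef_pos: [0.5571, -0.0459, 0.1364]
ee_rot: [-3.142, 0.611, -2.966]
ft_force: [0.1, 0.9, -0.2]
width: 0.0515
finger_force: 0.0
```

Call:
{"op": "servo_tool", "data": {
  "steps": [
    [[0,0,0],[-0.6,-0.1,0.8],0.6],
    [[0,0,0],[-1.7,-0.3,2.5],0.6],
    [[0,0,0],[-2.8,-0.5,4.1],0.6],
    [[0,0,0],[-4.0,-0.7,5.7],0.6],
    [[0,0,0],[-5.1,-0.9,7.4],0.6],
    [[0,0,0],[-6.2,-1.1,9],0.6],
    [[0,0,0],[-6.8,-1.2,9.8],0.6],
    [[0,0,0],[-6.8,-1.2,9.8],0.6],
    [[0,0,0],[-6.8,-1.2,9.8],0.6]
  ]
}}

```text
time_s: 12.28
eef_pos: [0.4889, -0.0577, 0.2341]
ee_rot: [3.141, 0.611, -2.966]
ft_force: [0.6, -1.8, 0.1]
width: 0.0529
finger_force: 0.0
```

```bash
python3 loc.py; python3 - <<'E'
from h import *
im,K,T=cam("scene"); cv2.imwrite("pics/s2.png",im[:,:,::-1])
l=np.load("fit.npz")["l"]; s=arm.read_state()
print(s["eef_pos"],s["ee_rot"])
for n in("scene","wrist","top"):
    im,K,T=cam(n)
    for r in arm.landmark_of("pedal_pad",n)[:1]: print(n,r["score"],atz(r["at"],K,T,.052).round(4))
    for r in arm.landmark_of("lock",n)[:1]: print(n,r["score"],atz(r["at"],K,T,0).round(4))
R0=R.from_euler('xyz',s["ee_rot"])
y=R.from_euler('z',l[2]).as_matrix()[:,1]; z=np.array([0,0,-1.]); Rt=R.from_matrix(np.c_[np.cross(y,z),y,z]); print((Rt*R0.inv()).as_rotvec(degrees=True).round(1))
E
```

```text
t 12.2833 j [-0.42 -0.75  1.99  0.33  1.39 -2.14] tcp plate mm [ 15.4 -45.9 152.9] F [ 0.6 -1.8  0.1] rot err deg [-0.01  0.    0.07]
wheel_knob 0.79 [280. 216.] [ 19.  -44.1  45. ] q 1.16
plate 0.96 [322. 185.] [-0.7  0.4  0. ] q -2.62
rail_mid 0.69 [334. 340.] [113.9   2.   99.5] q -0.02
[ 0.48888243 -0.0570927   0.23204807] [ 3.13889665  0.6079229  -2.96634672]
scene 0.91 [ 0.5325 -0.2389  0.052 ]
scene 0.74 [ 0.566  -0.2266  0.    ]
wrist 0.95 [ 0.5352 -0.234   0.052 ]
wrist 0.74 [ 0.5625 -0.2283  0.    ]
top 0.82 [ 0.5336 -0.2335  0.052 ]
top 0.8 [ 0.5582 -0.2432  0.    ]
[-5.5 34.4 -2.3]
```

View pics/s2.png

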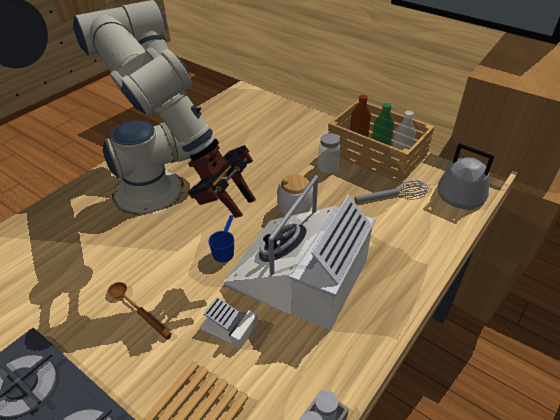

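The hatch stands fully open in the picture, and the knob is at about 7.5 rad. Next is the pedal.

Call:
{"op": "servo_tool", "data": {
  "steps": [
    [[-0.5,3,-0.2],[0,-1.5,0.5],0.3],
    [[-1,6,-0.4],[0,-3.5,0.5],0],
    [[-1.5,9,-0.6],[0.3,-5.5,0.5],0],
    [[-2,12,-0.8],[0.6,-8,0],0],
    [[-2.4,15,-1],[1,-10.5,-0.5],0],
    [[-2.9,18,-1.2],[1.5,-13,-1.5],0],
    [[-3.4,21,-1.4],[2,-15,-2.5],0],
    [[-3.8,24,-1.6],[2.5,-17,-4],0],
    [[-4.3,27,-1.8],[3,-17.8,-5.5],0],
    [[-4.8,30,-2],[3.6,-17.8,-7],0],
    [[-5.3,33,-2.2],[4.1,-17.8,-8.5],0],
    [[-5.5,34.4,-2.3],[4.1,-17.8,-9],0]
  ]
}}

```text
time_s: 13.98
eef_pos: [0.5301, -0.2348, 0.1402]
ee_rot: [3.14, -0.004, -3.006]
ft_force: [0.9, 0.6, 0.3]
width: 0.0005
finger_force: 0.0
```

Call:
{"op": "servo_tool", "data": {
  "steps": [
    [[0,0,0],[0,0,-1],0],
    [[0,0,0],[0,0,-2],0],
    [[0,0,0],[0,0,-3.5],0],
    [[0,0,0],[0,0,-5],0],
    [[0,0,0],[0,0,-6],0],
    [[0,0,0],[0,0,-6.5],0],
    [[0,0,0],[0,0,-6.5],0],
    [[0,0,0],[0,0,-6.5],0]
  ]
}}

```text
time_s: 14.65
eef_pos: [0.5298, -0.2355, 0.0793]
ee_rot: [-3.14, 0.003, -3.007]
ft_force: [0.7, -0.5, 0.7]
width: 0.0
finger_force: 0.0
```

```bash
python3 - <<'E'
from h import *
s=arm.read_state(); print(s["eef_pos"],s["ee_rot"],s["ft_force"].round(1),s["width"],s["joint_positions"].round(2))
im,K,T=cam("scene"); a=im[220:370,160:320]; cv2.imwrite("pics/p1.png",cv2.resize(a[:,:,::-1],None,fx=4,fy=4))
E
```

```text
[ 0.52984607 -0.23553249  0.07929563] [-3.14024178e+00  2.87226280e-03 -3.00684087e+00] [ 0.7 -0.5  0.7] 1.8423110024946507e-05 [-0.48  0.05  1.52  0.    1.56 -2.18]
```

View pics/p1.png

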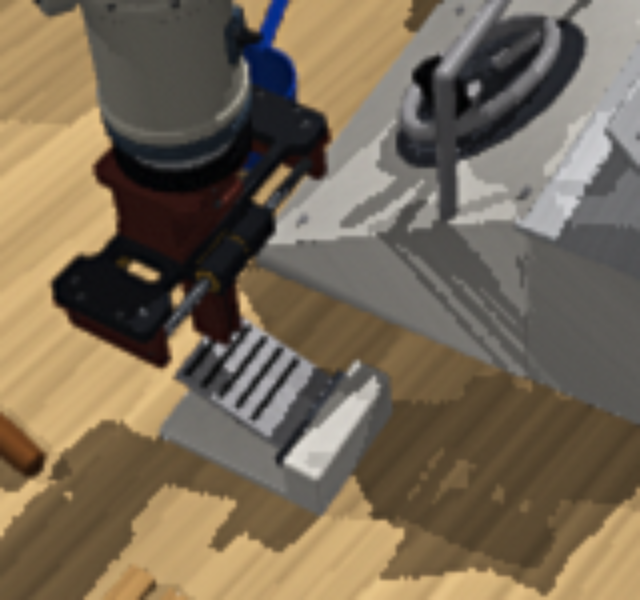

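The picture shows the shut fingertips right over the pedal pad, clear of the console. I'm pressing.

Call:
{"op": "servo_tool", "data": {
  "steps": [
    [[0,0,0],[0,0,-0.8],0],
    [[0,0,0],[0,0,-1.6],0],
    [[0,0,0],[0,0,-2.2],0],
    [[0,0,0],[0,0,-2.7],0],
    [[0,0,0],[0,0,-3.1],0],
    [[0,0,0],[0,0,-3.5],0],
    [[0,0,0],[0,0,-3.8],0],
    [[0,0,0],[0,0,-4.1],0],
    [[0,0,0],[0,0,-4.3],0],
    [[0,0,0],[0,0,-4.4],0],
    [[0,0,0],[0,0,-4.4],0]
  ]
}}

```text
time_s: 15.62
eef_pos: [0.5294, -0.2358, 0.0351]
ee_rot: [-3.14, 0.001, -3.007]
ft_force: [-5.0, -0.7, 7.1]
width: 0.0004
finger_force: 3.5
```

Call:
{"op": "servo_tool", "data": {
  "steps": [
    [[0,0,0],[0,0,-0.1],0],
    [[0,0,0],[0,0,-0.2],0],
    [[0,0,0],[0,0,-0.3],0],
    [[0,0,0],[0,0,-0.3],0]
  ]
}}

```text
time_s: 15.95
eef_pos: [0.5294, -0.2358, 0.0332]
ee_rot: [-3.14, 0.001, -3.007]
ft_force: [-7.9, 0.4, 10.3]
width: 0.0002
finger_force: 5.1
```

Call:
{"op": "servo_tool", "data": {
  "steps": [
    [[0,0,0],[0,0,-0.1],0],
    [[0,0,0],[0,0,-0.2],0],
    [[0,0,0],[0,0,-0.2],0],
    [[0,0,0],[0,0,-0.2],0]
  ]
}}

```text
time_s: 16.28
eef_pos: [0.5294, -0.2359, 0.0329]
ee_rot: [-3.139, 0.001, -3.007]
ft_force: [-11.0, 2.7, 18.5]
width: 0.0004
finger_force: 9.2
```

The pedal is on its stop: force jumps with no further travel. I'll hold it, then release.

Call:
{"op": "servo_tool", "data": {
  "steps": [
    [[0,0,0],[0,0,0],0],
    [[0,0,0],[0,0,0],0],
    [[0,0,0],[0,0,0],0],
    [[0,0,0],[0,0,0],0],
    [[0,0,0],[0,0,0],0],
    [[0,0,0],[0,0,0],0],
    [[0,0,0],[0,0,0],0],
    [[0,0,0],[0,0,0],0],
    [[0,0,0],[0,0,0],0],
    [[0,0,0],[0,0,0],0],
    [[0,0,0],[0,0,0],0],
    [[0,0,0],[0,0,0],0]
  ]
}}

```text
time_s: 17.28
eef_pos: [0.5294, -0.2359, 0.0329]
ee_rot: [-3.139, 0.001, -3.007]
ft_force: [-10.9, 2.8, 20.0]
width: 0.0003
finger_force: 9.2
```

Call:
{"op": "servo_tool", "data": {
  "steps": [
    [[0,0,0],[0,0,0.5],0],
    [[0,0,0],[0,0,1.2],0],
    [[0,0,0],[0,0,2],0],
    [[0,0,0],[0,0,3.5],0],
    [[0,0,0],[0,0,5.5],0],
    [[0,0,0],[0,0,8],0],
    [[0,0,0],[0,0,11],0],
    [[0,0,0],[0,0,14],0],
    [[0,0,0],[-2,0,17],0],
    [[0,0,0],[-4,0,19],0],
    [[0,0,0],[-5,0,20],0],
    [[0,0,0],[-5,0,20],0]
  ]
}}

```text
time_s: 18.28
eef_pos: [0.4796, -0.2359, 0.2328]
ee_rot: [-3.137, 0.006, -3.008]
ft_force: [0.4, -1.1, 0.7]
width: 0.0002
finger_force: 0.0
```

```bash
python3 - <<'E'
from h import *
s=arm.read_state(); print(s["eef_pos"],s["ft_force"].round(1),s["time_s"])
im,K,T=cam("scene"); a=im[150:370,160:400]; cv2.imwrite("pics/e1.png",cv2.resize(a[:,:,::-1],None,fx=2.7,fy=2.7))
E
```

```text
[ 0.47956354 -0.2358999   0.23282261] [ 0.4 -1.1  0.7] 18.2833
```

View pics/e1.png

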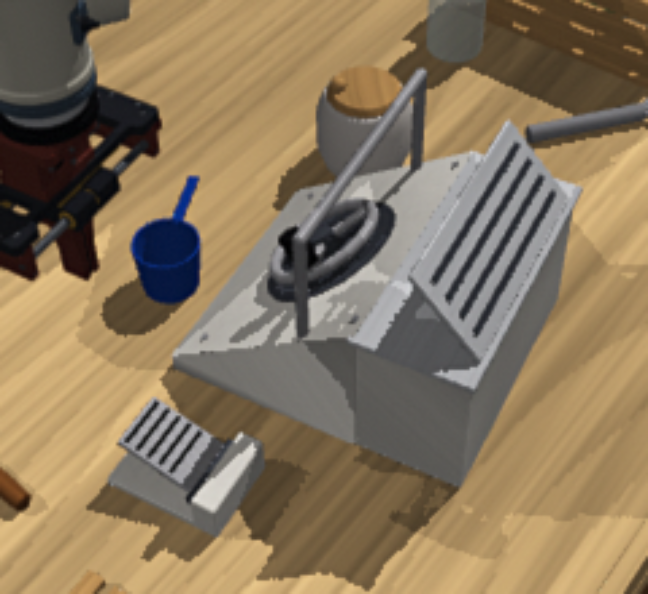

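The picture shows the hatch raised, the pedal back up and the cup where it was, with the robot clear of everything.

```bash
python3 -c "
from station import arm
print(arm.close_job())"
```

```text
the job is handed in; nothing more can be done
None
```

I wound the handwheel to its open stop (about 7.5 rad) and the hatch is up. I held the pedal on its stop for over a second and it sprang back. The robot ended clear of everything at 18.3 s and the job is handed in; no verdict was returned.

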